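# Shut the specimen hood's sash and leak-check its bottom seam

## Robot

A 6-joint arm with a two-finger parallel gripper is mounted at the origin on the work surface. World frame = base frame: x ahead of the robot, y to its left, z up, the work surface at z = 0. Lengths are in m, angles in rad, forces in N, time in s.
With the tool pointing down it reaches from about 0.35 to 0.875 m from the base axis. Payload 4.2 kg.
Tool frame: the origin (TCP) lies at the very end of the fingers, on their centre line; the grasp point (between the pads) lies 19 mm behind it (ctrl.grip_depth is the distance from the TCP to the grasp point, in m); z points along the fingers, y is the line along which they close (so a half turn about z gives the same grasp; the last joint's range is limited). The gripper opens to 87 mm and grips with 3 to 60 N. Pads are 19 mm wide; open, the fingers measure 117 mm over their backs; the gripper's body (75 mm by 190 mm) begins 51 mm behind the grasp point.
Start: joints at [1.561, 0.385, 0.008, 0, -1.194, -0.259], TCP at [0.166, 0.603, 0.192] pointing down, gripper open.
Joint ranges: [-3.14, 3.14], [-1.21, 2.06], [-1.07, 1.41], [-3.16, 2.05], [-2.99, -0.16], [-3.1, 3.1]. Speed limits (rad/s): [2.79, 2.79, 3.14, 3.14, 3.14, 3.14].

## Interface

Orientations are given as a unit quaternion [x, y, z, w].
In Python, from rig import ctrl gives the robot as it stands.
- The arm moves only by the tool carry_out, never from a script. Its argument "targets" is a list of rows, each a list of 4 numbers: the shift along the tool's x, y, z in mm, then the turn about the tool's z in rad. A call has 1 to 8 rows; each row is the pose to reach, as a shift and turn from the pose commanded when the call began, along the tool's axes at that moment; what a row does not reach only later rows make up. A row lasts 1/10 s, in which the tool goes at most 50 mm and 8.59 degrees, less where a joint would pass 70% of its speed; a pose out of reach is approached as far as the arm can. A call with a gripper value outside its range is refused whole. "grip" is the closure, from -1 (fully open) to 1 (shut), so that 0 is half open, set as the call begins (left out, the last holds). The fingers move at their own pace and stop on an object; "squeeze" is the grip in N (left out, the last holds). Time passes only in rows, so rows that repeat a pose let the fingers close. It gives the time, the measured TCP pose, the force, the opening and the grip force at its end, in the units of the state.
- ctrl.read_state(): the state, without advancing time (a new reading comes with each control period).
- ctrl.camera(name): name is "scene" or "side" or "wrist"; returns (picture, depth): 384x512x3 uint8, red, green, blue; 384x512 float32, m along the optical axis (not along the pixel's ray), 0 where there is no reading.
- ctrl.camera_info(name): a dict with "K" (3x3 intrinsics, pixels), "k1" (the pictures are not rectified: a ray, as slopes to the right and down, at radius r is drawn at 1 + k1 r^2 times it, then the intrinsics apply), "pose" (4x4, takes a point from camera to world coordinates). Camera axes: x right, y down, z forward; pixel columns grow to the right and rows downward; lengths in m; the calibration is good to about 2 mm. A picture is of the moment at which its call begins: read the wrist's pose just before it. camera_info takes no time and is no camera call; for the wrist camera it gives the pose at the moment of the call.
- ctrl.hand_in(): hands the job in; it is judged then, once.
The state is a dict: "clock": time; "q": joint angles; "joint_velocities": joint speeds; "effort": joint torques, N m; "position": TCP position; "tool_rot": TCP orientation; "contact_force": force on the tool from outside, world axes, zero at the start; "torque": the same for the moment, N m; "width": opening from 0.0 (shut) to 1.0 (fully open); "grasp_force": force on a finger pad.
Only numpy, scipy, OpenCV 4.12 (cv2) and the standard library are available. Lean on these libraries where they do the work, as an engineer would, in place of code of your own. Each camera call takes 0.05 s, during which the arm holds its last target. There are 200 camera calls.

## Task

Lower the hood's sash by its tab until it is fully down. Then take the leak-detector probe from its stand and draw its tip slowly and steadily, about 25 mm per second, along the whole joint at the foot of the sash, round both corners from the left end to the right end as seen from the robot, down at the sill and close to the sash but without pressing on the hood. Gently lay the probe back in its stand the way it lay, with the sash still shut and the other things left where they are.

Things in the scene. Friction and masses are not known exactly. Their poses are not given: they have to be found in the camera images.
- hood: Fixed clear hood on a white plinth (local x -130 to +110, y +-135 mm, top = sill, 30 mm high). Roof 146 mm up, two front posts to 262 mm. Origin on the underside; z up, x away from the front, y left seen from the robot. Its front is a sash bent like a bay window: flat middle 120 mm wide, outer face at x = -90 mm, and each side a wing 72 mm long swept back 30 degrees.
- sash (a joint): Height of the hood's sliding sash above shut, in m: 0 = fully down on the sill, hard stop; up to 0.11 raised. It slides straight up and down and stays where it is left; pushing down takes about 4 N, lifting about 11 N. Shut, it spans 30 to 150 mm above the bench, plus its tab.
- tab (a point): Grip point of the sash's handle, a black upright tab on the middle of its top edge; moves with the sash (178 mm above the bench when shut). The tab is 12 mm thick along the hood's x, 80 mm wide along its y; it reaches 19 mm above this point and 28 mm below it, to the sash's top edge. Axes as the hood's.
- probe: Loose leak-detector probe, 90 g: straight grey handle 120 mm long (x), 16 mm wide (y), 20 mm high (z), origin at the handle's centre; a steel neck, 6 mm thick, runs on from its +x end to x = 110 mm, then bends square down to the tip. It starts level on its stand, neck away from the robot, tip down.
- probe_tip (a point): The probe's tip (rounded lower end of the neck, 6 mm in diameter): at local (110, 0, -70) mm from the handle's centre.
- stand: Fixed probe stand: base 130 x 80 x 10 mm, two upright forks 12 mm thick at x = -42 and +42 mm; their notches are 28 mm wide, floor 105 mm and prong tops 119 mm above the bench. Origin: centre of the underside; x along the resting probe towards its neck, z up. The resting handle's centre is 115 mm up, within 8 mm of the stand's middle; it is free between the forks.
- seam0 (a point): Seam point 0 of 0 to 8, about 30 mm apart along the joint of sash and sill (left end of the seam, on the left wing; left as seen from the robot), fixed on the hood: 6 mm in front of the shut sash's outer face and 5 mm above the sill, 35 mm above the bench.
- seam1 (a point): Seam point 1 of 0 to 8, about 30 mm apart along the joint of sash and sill (on the left wing; left as seen from the robot), fixed on the hood: 6 mm in front of the shut sash's outer face and 5 mm above the sill, 35 mm above the bench.
- seam2 (a point): Seam point 2 of 0 to 8, about 30 mm apart along the joint of sash and sill (corner between left wing and middle; left as seen from the robot), fixed on the hood: 6 mm in front of the shut sash's outer face and 5 mm above the sill, 35 mm above the bench. Here it lies 6 mm in front of both faces, off the bend.
- seam3 (a point): Seam point 3 of 0 to 8, about 30 mm apart along the joint of sash and sill (on the middle part; left as seen from the robot), fixed on the hood: 6 mm in front of the shut sash's outer face and 5 mm above the sill, 35 mm above the bench.
- seam4 (a point): Seam point 4 of 0 to 8, about 30 mm apart along the joint of sash and sill (middle of the seam; left as seen from the robot), fixed on the hood: 6 mm in front of the shut sash's outer face and 5 mm above the sill, 35 mm above the bench.
- seam5 (a point): Seam point 5 of 0 to 8, about 30 mm apart along the joint of sash and sill (on the middle part; left as seen from the robot), fixed on the hood: 6 mm in front of the shut sash's outer face and 5 mm above the sill, 35 mm above the bench.
- seam6 (a point): Seam point 6 of 0 to 8, about 30 mm apart along the joint of sash and sill (corner between middle and right wing; left as seen from the robot), fixed on the hood: 6 mm in front of the shut sash's outer face and 5 mm above the sill, 35 mm above the bench. Here it lies 6 mm in front of both faces, off the bend.
- seam7 (a point): Seam point 7 of 0 to 8, about 30 mm apart along the joint of sash and sill (on the right wing; left as seen from the robot), fixed on the hood: 6 mm in front of the shut sash's outer face and 5 mm above the sill, 35 mm above the bench.
- seam8 (a point): Seam point 8 of 0 to 8, about 30 mm apart along the joint of sash and sill (right end of the seam, on the right wing; left as seen from the robot), fixed on the hood: 6 mm in front of the shut sash's outer face and 5 mm above the sill, 35 mm above the bench.
- reagent_bottle: Bystander, to be left alone: closed white plastic bottle, 60 mm in diameter, 130 mm tall; origin on its underside.
- beaker: Bystander, to be left alone: open glass beaker, 66 mm in diameter, 85 mm tall; origin on its underside.
- slide_box: Bystander, to be left alone: flat grey and white slide box, 90 x 100 x 34 mm; origin on its underside.
- mouse: Bystander, to be left alone: black computer mouse, 100 x 58 x 32 mm; origin on its underside.
- jar: Bystander, to be left alone: amber glass jar with lid, 56 mm in diameter, 70 mm tall; origin on its underside.
- small_driver: Bystander, to be left alone: small screwdriver, 150 mm long, lying flat; origin on its underside, near its middle.
- dish: Bystander, to be left alone: shallow glass dish, 90 mm in diameter, 16 mm tall; origin on its underside.

How it is judged:
On the way, in this order (a step that is already met when the one before it is completed fails the run):
1. the sash is fully down (value of joint sash below 0.004 m), for 0.3 s.
2. the probe's tip passes slowly within 7 mm of seam point 0 (for at least 0.2 s), the sash shut (value of joint sash below 0.004 m and distance between probe_tip and seam0 below 0.007 m), for 0.2 s.
3. the probe's tip passes slowly within 7 mm of seam point 1 (for at least 0.2 s), the sash shut (value of joint sash below 0.004 m and distance between probe_tip and seam1 below 0.007 m), for 0.2 s.
4. the probe's tip passes slowly within 7 mm of seam point 2 (for at least 0.2 s), the sash shut (value of joint sash below 0.004 m and distance between probe_tip and seam2 below 0.007 m), for 0.2 s.
5. the probe's tip passes slowly within 7 mm of seam point 3 (for at least 0.2 s), the sash shut (value of joint sash below 0.004 m and distance between probe_tip and seam3 below 0.007 m), for 0.2 s.
6. the probe's tip passes slowly within 7 mm of seam point 4 (for at least 0.2 s), the sash shut (value of joint sash below 0.004 m and distance between probe_tip and seam4 below 0.007 m), for 0.2 s.
7. the probe's tip passes slowly within 7 mm of seam point 5 (for at least 0.2 s), the sash shut (value of joint sash below 0.004 m and distance between probe_tip and seam5 below 0.007 m), for 0.2 s.
8. the probe's tip passes slowly within 7 mm of seam point 6 (for at least 0.2 s), the sash shut (value of joint sash below 0.004 m and distance between probe_tip and seam6 below 0.007 m), for 0.2 s.
9. the probe's tip passes slowly within 7 mm of seam point 7 (for at least 0.2 s), the sash shut (value of joint sash below 0.004 m and distance between probe_tip and seam7 below 0.007 m), for 0.2 s.
10. the probe's tip passes slowly within 7 mm of seam point 8 (for at least 0.2 s), the sash shut (value of joint sash below 0.004 m and distance between probe_tip and seam8 below 0.007 m), for 0.2 s.
At the end, for the whole second after the job is handed in: Sash down within 4 mm; probe released, at rest in both forks of its stand, neck as at first: handle centre within 20 mm along and 10 mm across of the stand's middle, 110 to 121 mm above the bench, within 0.2 rad of the stand's direction, tilt under 0.15 rad (value of joint sash below 0.004 m and x of probe in the frame of stand between -0.02 and 0.02 m and y of probe in the frame of stand between -0.01 and 0.01 m and z of probe in the frame of stand between 0.11 and 0.121 m and x of probe_tip in the frame of stand between 0.085 and 0.135 m and angle between the x axis of probe and the x axis of stand, either way round below 0.2 rad and angle between probe's own z axis and vertical below 0.15 rad and linear speed of probe below 0.02 m/s and contact force between the fingers and probe below 0.1 N); the robot touches nothing.
It fails at once if the probe presses on the hood or sash with more than 15 N (contact force between probe and hood above 15 N).
It fails at once if the probe is dropped or pressed on its stand with more than 25 N (contact force between probe and stand above 25 N).
It fails at once if a bystander is moved by more than 30 mm (distance of any of reagent_bottle, beaker, slide_box, mouse, jar, small_driver, dish from where it was at the start of the episode above 0.03 m).
It also fails if it takes over 72 s, if anything falls off the work surface, if the arm or the gripper's body presses on something with over 40 N, if the wrist force passes 120 N, or if a joint passes its speed limit or range.

## Working session

There is one attempt and no reset: what is moved stays moved. The work goes in short steps, Python scripts to look and compute and a tool call to move; the robot and the scene stay as the last step left them, time stands still between calls to the robot, and variables do not carry over. Pictures are saved under pics/ and viewed, at most 10 in all, crops included, and the job is handed in when it is done.

Besides the shell and the picture viewer there is one more tool, called by a JSON object that holds its "fn" and its "kwargs", one argument or row to a line. carry_out: Moves the arm, as the interface text tells. Its arguments: {"type":"object","properties":{"targets":{"type":"array"},"grip":{"type":"number"},"squeeze":{"type":"number"}},"required":["targets"]}

```bash
mkdir -p pics; cat > h.py <<'E'
import numpy as np, cv2
from rig import ctrl
from scipy.spatial.transform import Rotation as R
def shot(n,f):
    i=ctrl.camera_info(n); p,d=ctrl.camera(n)
    np.savez(f'pics/{f}.npz',p=p,d=d,K=i['K'],k1=i['k1'],pose=i['pose']); cv2.imwrite(f'pics/{f}.png',p[:,:,::-1]); return p,d
def load(f): return np.load(f'pics/{f}.npz')
def slopes(s,u,v):
    K=np.array(s['K']); k=float(s['k1'])
    return cv2.undistortPoints(np.array([[[u,v]]],float),K,np.array([k,0,0,0,0.]))[0,0]
def pt(s,u,v,z=None,w=1):
    a=slopes(s,u,v); P=s['pose']; d=P[:3,:3]@np.array([a[0],a[1],1]); o=P[:3,3]
    if z is not None: return o+d*(z-o[2])/d[2]
    u,v=int(round(u)),int(round(v)); D=s['d'][v-w:v+w+1,u-w:u+w+1]; return o+d*np.median(D[D>0])
def cloud(s):
    v,u=np.mgrid[:384,:512]; uv=np.stack([u,v],-1).reshape(-1,1,2).astype(float)
    a=cv2.undistortPoints(uv,np.array(s['K']),np.array([float(s['k1']),0,0,0,0.]))[:,0]
    D=s['d'].reshape(-1,1); P=s['pose']; X=np.hstack([a*D,D])@P[:3,:3].T+P[:3,3]; X[D[:,0]<=0]=np.nan
    return X.reshape(384,512,3)
def proj(s,X):
    P=s['pose']; c=(np.atleast_2d(X)-P[:3,3])@P[:3,:3]; a=c[:,:2]/c[:,2:]; a=a*(1+float(s['k1'])*(a**2).sum(1,keepdims=True)); K=np.array(s['K'])
    return a*[K[0,0],K[1,1]]+K[:2,2]
E
python3 - <<'E'
from h import *
for n in['scene','side','wrist']:
    shot(n,n+'0'); i=ctrl.camera_info(n); print(n,np.round(i['pose'],3).tolist(),i['K'][0][0],i['k1'])
print(ctrl.read_state(),ctrl.grip_depth)
a=[cv2.imread(f'pics/{n}0.png') for n in('scene','side')]
cv2.imwrite('pics/v1.png',cv2.resize(a[0],(800,600)));cv2.imwrite('pics/v2.png',cv2.resize(a[1],(800,600)))
E
```

```text
scene [[0.886, -0.307, 0.347, 0.062], [-0.463, -0.554, 0.692, -0.958], [-0.02, -0.774, -0.633, 1.003], [0.0, 0.0, 0.0, 1.0]] 387.5036710147704 0.03768431666598949
side [[-0.407, 0.594, -0.694, 1.437], [0.913, 0.247, -0.324, 0.407], [-0.021, -0.766, -0.642, 0.958], [0.0, 0.0, 0.0, 1.0]] 452.0669589183168 0.02433998430396542
wrist [[-0.266, -0.918, -0.295, 0.246], [-0.964, 0.253, 0.08, 0.581], [0.001, 0.306, -0.952, 0.384], [0.0, 0.0, 0.0, 1.0]] 264.4804468506304 0.0054739047307364825
{'clock': 0.15, 'q': array([ 1.56058588e+00,  3.85363550e-01,  6.96815421e-03, -3.71098068e-04,
       -1.19399680e+00, -2.58596436e-01]), 'joint_velocities': array([ 0.0002378 , -0.00154181,  0.00416443,  0.00074756,  0.00082746,
       -0.00094475]), 'effort': array([ 3.07680839e-04, -3.91051269e+01,  1.87586349e+01,  4.22231063e+00,
        1.24053442e-02, -1.33258372e-04]), 'position': array([0.16583961, 0.60208264, 0.1907291 ]), 'tool_rot': array([ 9.90971946e-01, -1.34066905e-01, -7.23059047e-05,  8.13154436e-04]), 'contact_force': array([-0.31362878,  0.77988851, -0.22589323]), 'torque': array([-0.02665298,  0.03956639, -0.00466052]), 'grasp_force': 0.0, 'width': 0.9982051878999647} 0.0187
```

View pics/v1.png

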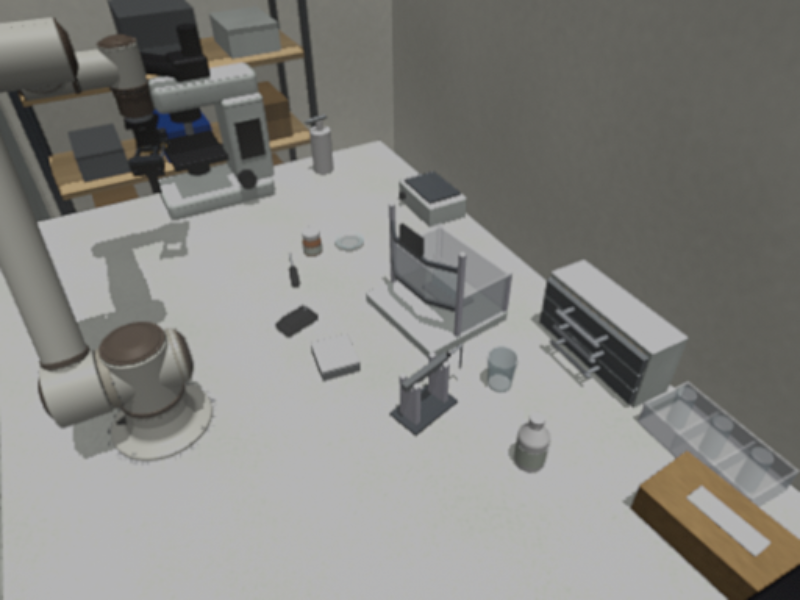

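View pics/v2.png

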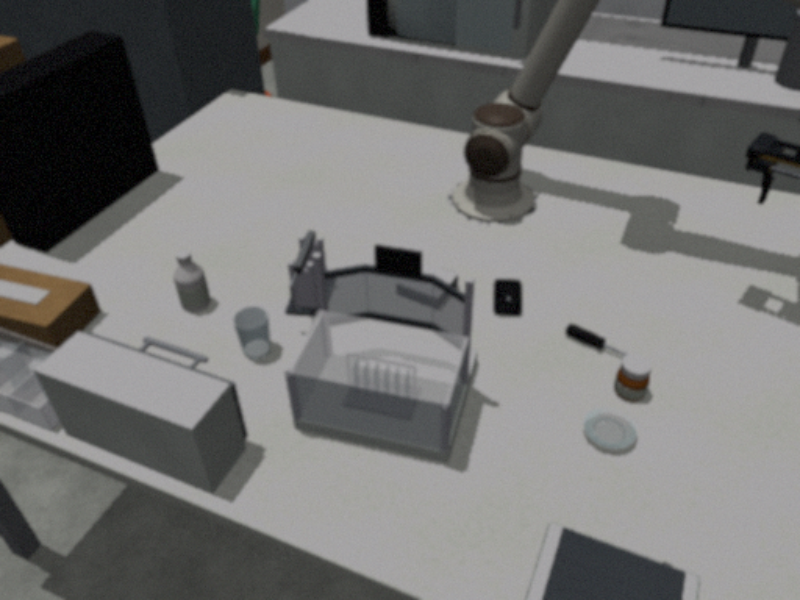

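The scene picture shows the hood in the middle (plinth corner about (368,300) of 800x600, black tab (411,240)) and the stand in front of it to the right, at (425,390). The side picture shows the tab at (398,261) and the stand at (305,270). Next I enlarge both.

```bash
python3 - <<'E'
from h import *
a=cv2.imread('pics/scene0.png')[125:285,225:345]; b=cv2.imread('pics/side0.png')[140:300,175:310]
f=lambda x:cv2.resize(x,None,fx=3.1,fy=3.1,interpolation=cv2.INTER_CUBIC)
cv2.imwrite('pics/v3.png',np.clip(np.hstack([f(a),f(b)]).astype(float)*1.4,0,255).astype(np.uint8))
# heightmap-based points
for n in('scene0','side0'):
    s=load(n);X=cloud(s); 
    m=(X[...,0]>.3)&(X[...,0]<.95)&(abs(X[...,1])<.5)
    t=X[m&(X[...,2]<.008)&(X[...,2]>-.02)]; print(n,'bench z',np.median(t[:,2]),t[:,2].std())
    g=m&(s['p'].astype(int).sum(2)<100)&(X[...,2]>.15); print('dark high',g.sum(),np.nanpercentile(X[g],[5,50,95],axis=0).round(3).tolist())
    w=m&(X[...,2]>.022)&(X[...,2]<.04); c=X[w]
    k=cv2.connectedComponentsWithStats(w.astype(np.uint8))
    for j in range(1,k[0]):
        if k[2][j,4]>60: q=X[k[1]==j]; print('sill?',k[2][j].tolist(),np.percentile(q,[2,50,98],axis=0).round(3).tolist())
    w=m&(X[...,2]>.1)
    k=cv2.connectedComponentsWithStats(w.astype(np.uint8))
    for j in range(1,k[0]):
        if k[2][j,4]>25: q=X[k[1]==j]; print('high',k[2][j].tolist(),np.percentile(q,[2,50,98],axis=0).round(3).tolist())
E
```

```text
scene0 bench z -0.00023357085485031792 0.002315640156383463
dark high 0 [nan, nan, nan]
sill? [260, 127, 33, 15, 102] [[0.85, 0.353, 0.023], [0.86, 0.363, 0.031], [0.945, 0.497, 0.04]]
sill? [234, 179, 91, 48, 1467] [[0.549, -0.114, 0.023], [0.611, -0.015, 0.029], [0.782, 0.143, 0.037]]
sill? [179, 196, 22, 16, 180] [[0.314, 0.116, 0.022], [0.351, 0.139, 0.03], [0.389, 0.169, 0.034]]
sill? [345, 202, 16, 26, 75] [[0.822, -0.27, 0.022], [0.863, -0.198, 0.033], [0.866, -0.146, 0.04]]
sill? [199, 214, 32, 26, 546] [[0.339, -0.071, 0.024], [0.381, -0.027, 0.033], [0.426, 0.028, 0.037]]
sill? [381, 236, 43, 22, 165] [[0.863, -0.441, 0.022], [0.867, -0.421, 0.03], [0.945, -0.345, 0.04]]
sill? [329, 285, 20, 14, 76] [[0.578, -0.473, 0.023], [0.584, -0.461, 0.031], [0.616, -0.426, 0.04]]
high [249, 130, 79, 72, 3016] [[0.591, -0.108, 0.105], [0.652, -0.024, 0.146], [0.799, 0.153, 0.264]]
high [348, 169, 87, 72, 2884] [[0.826, -0.44, 0.102], [0.882, -0.317, 0.151], [0.946, -0.151, 0.162]]
high [256, 221, 40, 32, 377] [[0.435, -0.269, 0.101], [0.496, -0.241, 0.119], [0.592, -0.204, 0.126]]
hig
[... 699 characters left out ...]
.317, 0.025], [0.425, 0.352, 0.029]]
sill? [153, 214, 20, 11, 82] [[0.661, -0.267, 0.023], [0.695, -0.235, 0.031], [0.704, -0.225, 0.039]]
sill? [187, 223, 118, 69, 678] [[0.552, -0.077, 0.022], [0.786, 0.105, 0.03], [0.812, 0.176, 0.039]]
sill? [394, 238, 22, 15, 116] [[0.506, 0.392, 0.023], [0.526, 0.419, 0.031], [0.533, 0.445, 0.04]]
sill? [139, 274, 19, 29, 114] [[0.868, -0.146, 0.023], [0.912, -0.142, 0.031], [0.949, -0.14, 0.039]]
high [182, 147, 121, 125, 9897] [[0.53, -0.227, 0.105], [0.677, 0.025, 0.146], [0.807, 0.162, 0.26]]
high [112, 160, 13, 14, 117] [[0.599, -0.454, 0.101], [0.615, -0.437, 0.122], [0.625, -0.428, 0.132]]
high [29, 213, 124, 70, 3428] [[0.831, -0.433, 0.11], [0.911, -0.263, 0.158], [0.948, -0.14, 0.162]]
  return np.nanmean(a, axis, out=out, keepdims=keepdims)
```

View pics/v3.png

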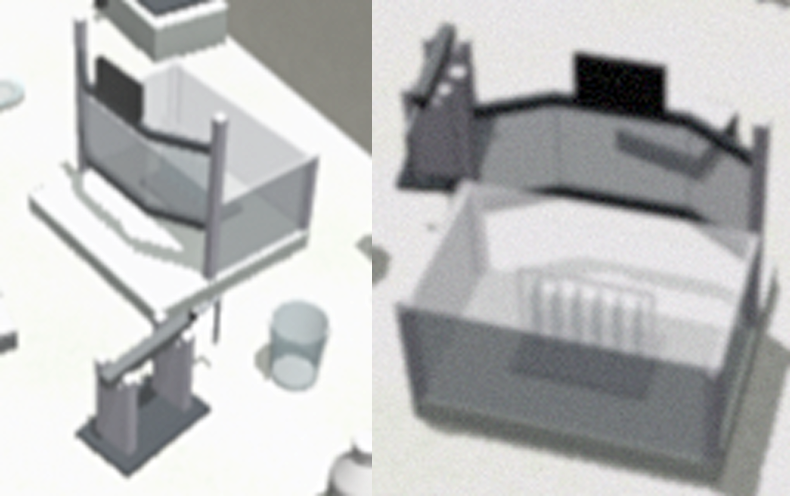

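The crop shows the plinth's top corners at crop px (30,197), (163,315) and (308,233), the stand base corners at (78,432), (128,476) and (211,408), the sash raised, and the probe level on its forks. I fit the poses from these.

```bash
python3 - <<'E'
from h import *
from scipy.optimize import least_squares
s=load('scene0'); t=load('side0')
S=lambda u,v:(225+u/3.1,125+v/3.1); T=lambda u,v:(175+(u-372)/3.1,140+v/3.1)
def fit(loc,px,views,x0):
    loc=np.array(loc)/1e3
    def W(x): c,sn=np.cos(x[2]),np.sin(x[2]); return loc@np.array([[c,sn,0],[-sn,c,0],[0,0,1]])+[x[0],x[1],0]
    r=lambda x:np.concatenate([proj(v,p)[0]-q for v,p,q in zip(views,W(x),px)])
    o=least_squares(r,x0); print(o.x.round(4),r(o.x).reshape(-1,2).round(1).tolist()); return o.x
print([pt(s,*S(*p),z=.03).round(3).tolist() for p in[(30,197),(163,315),(308,233)]])
h=fit([(-130,135,30),(-130,-135,30),(110,-135,30)],[S(30,197),S(163,315),S(308,233)],[s]*3,[.68,.02,0])
print('stand',[pt(s,*S(*p),z=.01).round(3).tolist() for p in[(78,432),(128,476),(211,408)]])
st=fit([(-65,40,10),(-65,-40,10),(65,-40,10)],[S(78,432),S(128,476),S(211,408)],[s]*3,[.5,-.24,0])
X=cloud(s);m=(X[...,0]>.4)&(X[...,0]<.62)&(X[...,1]<-.17)&(X[...,1]>-.3)&(X[...,2]>.121)&(X[...,2]<.13);q=X[m]
c=q.mean(0);v=np.linalg.svd(q-c)[2][0];v*=np.sign(v[0]);print('handle',len(q),c.round(4),'yaw',np.arctan2(v[1],v[0]),'ext',np.percentile((q-c)@v,[0,3,97,100]).round(3))
for w in range(9):
    y=[120,90,60,30,0,-30,-60,-90,-120]
c,sn=np.cos(h[2]),np.sin(h[2]);
for v,n in((s,'s'),(t,'t')):
    X=cloud(v);P=v['p'].astype(int).sum(2); L=(X-[h[0],h[1],0])@np.array([[c,-sn,0],[sn,c,0],[0,0,1]])
    g=(abs(L[...,1])<.05)&(L[...,0]<-.06)&(L[...,0]>-.13)&(L[...,2]>.15)&(P<150); print(n,g.sum(),np.percentile(L[g],[2,10,50,90,98],axis=0).round(3).tolist())
    g=(L[...,2]>.225)&(L[...,2]<.262)&(abs(L[...,1])>.09)&(abs(L[...,1])<.15)&(abs(L[...,0]+.05)<.06)
    for k in(1,-1): print('post',np.median(L[g&(L[...,1]*k>0)],axis=0).round(3))
E
```

```text
[[0.539, 0.133, 0.03], [0.58, -0.131, 0.03], [0.807, -0.094, 0.03]]
[0.6849 0.022  0.1532] [[-1.0, -0.1], [-0.6, 0.3], [1.6, -0.6]]
stand [[0.424, -0.22, 0.01], [0.442, -0.294, 0.01], [0.564, -0.259, 0.01]]
[ 0.4937 -0.2389  0.2804] [[-1.2, 0.0], [0.2, 0.1], [1.0, -0.3]]
handle 156 [ 0.4897 -0.2399  0.1238] yaw 0.2749735349332707 ext [-0.056 -0.053  0.058  0.074]
s 159 [[-0.09, -0.033, 0.222], [-0.089, -0.027, 0.229], [-0.087, 0.0, 0.248], [-0.085, 0.032, 0.267], [-0.084, 0.037, 0.27]]
post [-0.046  0.131  0.244]
post [-0.05  -0.124  0.247]
t 508 [[-0.082, -0.039, 0.213], [-0.08, -0.023, 0.217], [-0.076, 0.009, 0.242], [-0.074, 0.041, 0.266], [-0.073, 0.046, 0.269]]
post [-0.037  0.134  0.244]
post [-0.041 -0.118  0.246]
```

{"fn": "carry_out", "kwargs": {
  "targets": [
    [290, 227, -125, -0.55],
    [290, 227, -125, -0.55],
    [290, 227, -125, -0.55],
    [290, 227, -125, -0.55],
    [290, 227, -125, -0.55],
    [290, 227, -125, -0.55],
    [290, 227, -125, -0.55],
    [290, 227, -125, -0.55]
  ],
  "grip": 1,
  "squeeze": 15
}}

```text
clock: 0.95
position: [0.3862, 0.3045, 0.3177]
tool_rot: [0.99, 0.14, 0.0, -0.0]
contact_force: [0.5, -0.3, 0.2]
width: 0.352
grasp_force: 0.0
```

```bash
cat >> h.py <<'E'
def togo(x,y,z,yaw=None):
    s=ctrl.read_state(); r=R.from_quat(s['tool_rot']); M=r.as_matrix()
    w=np.arctan2(M[1,0],M[0,0]); print('t',round(s['clock'],2),'pos',s['position'].round(4),'yaw',w.round(4),'zax',M[:,2].round(4),'F',s['contact_force'].round(1),'w',round(s['width'],3),'gf',round(s['grasp_force'],1))
    print('shift',(M.T@(np.array([x,y,z])-s['position'])*1e3).round(1),'turn',None if yaw is None else round(w-yaw,3))
E
python3 -c "
from h import *
togo(.602,.012,.30,.28)"
```

```text
t 0.95 pos [0.3862 0.3045 0.3177] yaw 0.2804 zax [ 8.e-04  8.e-04 -1.e+00] F [ 0.5 -0.3  0.2] w 0.352 gf 0.0
shift [126.4 340.8  17.7] turn 0.0
```

{"fn": "carry_out", "kwargs": {
  "targets": [
    [126, 341, 10, 0],
    [126, 341, 10, 0],
    [126, 341, 10, 0],
    [126, 341, 10, 0],
    [126, 341, 10, 0],
    [126, 341, 10, 0],
    [126, 341, 10, 0],
    [126, 341, 10, 0]
  ]
}}

```text
clock: 1.75
position: [0.6024, 0.0104, 0.3047]
tool_rot: [0.99, 0.138, -0.001, 0.0]
contact_force: [-0.6, 0.3, -1.4]
width: 0.006
grasp_force: 0.0
```

```bash
python3 - <<'E'
from h import *
togo(.602,.012,.27,.28)
shot('wrist','w1'); shot('scene','s1')
a=cv2.imread('pics/w1.png'); b=cv2.imread('pics/s1.png')[110:260,225:345]
cv2.imwrite('pics/v4.png',np.hstack([a[:, :],cv2.resize(b,(288,384),interpolation=cv2.INTER_CUBIC)])); 
E
```

```text
t 1.75 pos [0.6024 0.0104 0.3047] yaw 0.2764 zax [-0.0025 -0.001  -1.    ] F [-0.6  0.3 -1.4] w 0.006 gf 0.0
shift [ 0.2 -1.6 34.7] turn -0.004
```

View pics/v4.png

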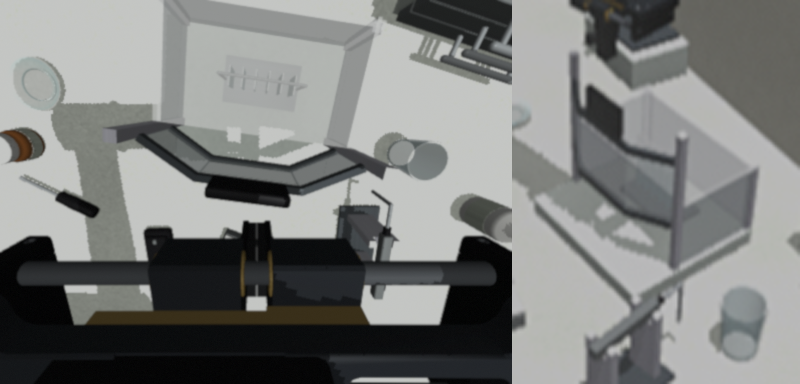

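The wrist view shows the tab's top at about (248,183), ahead of the closed fingertips at (257,235), with posts ending at (115,133) and (378,172) and the probe's tip at right (380,195). I take the tab and posts from its depth.

```bash
python3 - <<'E'
from h import *
s=load('w1');X=cloud(s);P=s['p'].astype(int).sum(2)
m=np.zeros(P.shape,bool);m[170:215,195:300]=1
g=m&(P<120)&(X[...,2]>.2)&(X[...,2]<.29);q=X[g];print(len(q),np.percentile(q,[2,50,98],axis=0).round(4).tolist())
top=q[q[:,2]>np.percentile(q[:,2],98)-.006];c=top.mean(0);v=np.linalg.svd((top-c)[:,:2])[2];v0=v[0]*np.sign(v[0][1]);
print('top',len(top),c.round(4),'yaw',np.arctan2(-v0[0],v0[1]).round(3),np.percentile((top-c)[:,:2]@v0,[1,99]).round(4),np.percentile((top-c)[:,:2]@v[1],[2,98]).round(4))
for n,(a,b,c_,d) in dict(L=(110,150,85,170),R=(140,200,340,400)).items():
    Y=X[a:b,c_:d].reshape(-1,3);Y=Y[(Y[:,2]>.255)&(Y[:,2]<.27)];print(n,len(Y),Y.mean(0).round(4),Y.std(0).round(4))
print('proj TCP->', proj(s,[[.602,.012,.27],[.602,.012,.305]]))
E
```

```text
1765 [[0.5965, -0.021, 0.2217], [0.6062, 0.0237, 0.2652], [0.6136, 0.0653, 0.2713]]
top 875 [0.6041 0.0237 0.2698] yaw 0.137 [-0.0401  0.0339] [-0.0044  0.0055]
L 275 [0.6233 0.1504 0.2617] [0.0037 0.0042 0.0021]
R 231 [ 0.6583 -0.0993  0.2614] [0.0036 0.0039 0.0021]
proj TCP-> [[255.7575987  200.4061931 ]
 [255.63460391 215.68668662]]
```

{"fn": "carry_out", "kwargs": {
  "targets": [
    [5, -11, 10, 0],
    [5, -11, 22, 0],
    [5, -11, 30, 0],
    [5, -11, 36, 0],
    [5, -11, 42, 0],
    [5, -11, 50, 0],
    [5, -11, 60, 0],
    [5, -11, 70, 0]
  ]
}}

```text
clock: 2.65
position: [0.6027, 0.026, 0.2361]
tool_rot: [0.99, 0.14, 0.0, 0.0]
contact_force: [-1.2, 1.0, 4.5]
width: 0.006
grasp_force: 2.2
```

{"fn": "carry_out", "kwargs": {
  "targets": [
    [0, 0, 8, 0],
    [0, 0, 16, 0],
    [0, 0, 22, 0],
    [0, 0, 27, 0],
    [0, 0, 31, 0],
    [0, 0, 33, 0],
    [0, 0, 34, 0]
  ]
}}

```text
clock: 3.35
position: [0.6027, 0.0259, 0.2024]
tool_rot: [0.99, 0.14, -0.0, 0.0]
contact_force: [-1.7, 1.9, 4.4]
width: 0.002
grasp_force: 1.8
```

{"fn": "carry_out", "kwargs": {
  "targets": [
    [0, 0, 1, 0],
    [0, 0, 2, 0],
    [0, 0, 3, 0]
  ]
}}

```text
clock: 3.65
position: [0.6027, 0.026, 0.1996]
tool_rot: [0.99, 0.14, 0.0, 0.0]
contact_force: [-1.0, -0.3, 3.5]
width: 0.004
grasp_force: 1.8
```

{"fn": "carry_out", "kwargs": {
  "targets": [
    [0, 0, 1, 0],
    [0, 0, 2, 0],
    [0, 0, 3, 0],
    [0, 0, 4, 0]
  ]
}}

```text
clock: 4.05
position: [0.6027, 0.026, 0.1955]
tool_rot: [0.99, 0.14, 0.0, 0.0]
contact_force: [-0.9, -0.6, 4.1]
width: 0.006
grasp_force: 1.8
```

{"fn": "carry_out", "kwargs": {
  "targets": [
    [0, 0, 1, 0],
    [0, 0, 2, 0],
    [0, 0, 3, 0]
  ]
}}

```text
clock: 4.35
position: [0.6027, 0.026, 0.1925]
tool_rot: [0.99, 0.14, 0.0, -0.0]
contact_force: [-1.2, 0.3, 4.3]
width: 0.003
grasp_force: 1.8
```

{"fn": "carry_out", "kwargs": {
  "targets": [
    [0, 0, 1, 0],
    [0, 0, 2, 0],
    [0, 0, 3, 0]
  ]
}}

```text
clock: 4.65
position: [0.6027, 0.026, 0.1895]
tool_rot: [0.99, 0.14, 0.0, 0.0]
contact_force: [-0.9, 0.5, 4.5]
width: 0.004
grasp_force: 1.8
```

```bash
python3 - <<'E'
from h import *
shot('side','t2');shot('scene','s2')
a=cv2.imread('pics/t2.png')[130:260,230:320];b=cv2.imread('pics/s2.png')[120:250,235:340]
f=lambda x:cv2.resize(x,None,fx=4,fy=4,interpolation=cv2.INTER_CUBIC)
cv2.imwrite('pics/v5.png',np.hstack([f(a),f(b)]))
s=load('t2');X=cloud(s);P=s['p'].astype(int).sum(2)
g=(P<100)&(X[...,0]<.64)&(X[...,0]>.57)&(X[...,1]>-.03)&(X[...,1]<.08)&(X[...,2]>.1)
for y in np.arange(-.02,.066,.01):
    q=X[g&(abs(X[...,1]-y)<.005)];print(round(y,2),len(q),np.percentile(q[:,2],[0,10,50,90,100]).round(3) if len(q) else '')
E
```

```text
-0.02 29 [0.166 0.169 0.325 0.332 0.333]
-0.01 69 [0.167 0.178 0.204 0.328 0.331]
0.0 101 [0.165 0.178 0.213 0.447 0.475]
0.01 130 [0.164 0.184 0.331 0.449 0.472]
0.02 199 [0.166 0.188 0.274 0.392 0.458]
0.03 240 [0.167 0.192 0.322 0.396 0.47 ]
0.04 289 [0.166 0.196 0.36  0.452 0.475]
0.05 391 [0.165 0.203 0.388 0.465 0.484]
0.06 415 [0.166 0.313 0.399 0.47  0.485]
```

View pics/v5.png

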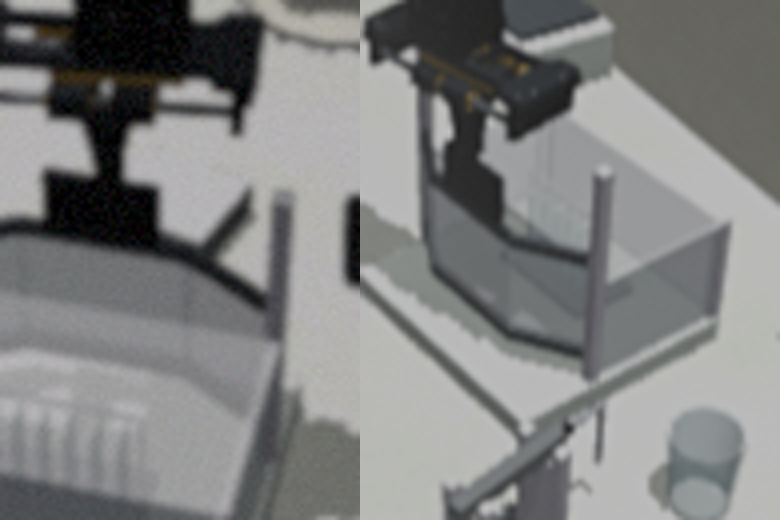

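The crops show the sash nearly down but not on the sill (lower dark edge above its seat), with the tab (45–158,175–240 in the left crop) meeting the fingers. I check the tab's actual height.

```bash
python3 - <<'E'
from h import *
for n,f in(('side0',(None)),('t2',1)):
    s=load(n)
    def hit(u,v):
        a=slopes(s,u,v);P=s['pose'];d=P[:3,:3]@[a[0],a[1],1];o=P[:3,3];k=np.array([np.cos(.14),np.sin(.14),0]);t=(k@([.606,.0225,0]-o))/(k@d);return (o+t*d).round(4)
    if f: 
        for p in[(45,172),(75,177),(140,185),(158,187),(45,228),(158,245)]: print(p,hit(230+p[0]/4,130+p[1]/4))
    else:
        for p in[(575,52),(665,65),(575,105),(665,117)]: print(p,hit(175+(p[0]-372)/3.1,140+p[1]/3.1))
s=load('t2');X=cloud(s);print(X[168:196:2,266].round(3).tolist());print(X[168:196:2,257].round(3).tolist())
E
```

```text
(575, 52) [ 0.6115 -0.0164  0.2723]
(665, 65) [0.6008 0.0592 0.2733]
(575, 105) [ 0.6118 -0.0188  0.216 ]
(665, 117) [0.6008 0.0592 0.219 ]
(45, 172) [ 0.6115 -0.0166  0.2194]
(75, 177) [0.6086 0.0037 0.2193]
(140, 185) [0.6025 0.0473 0.2215]
(158, 187) [0.6008 0.0592 0.2223]
(45, 228) [ 0.6118 -0.0186  0.1707]
(158, 245) [0.6008 0.0592 0.1728]
[[0.345, -0.06, 0.031], [0.357, -0.055, 0.033], [0.369, -0.05, 0.034], [0.379, -0.046, 0.034], [0.6, 0.049, 0.221], [0.601, 0.049, 0.215], [0.605, 0.051, 0.212], [0.602, 0.05, 0.202], [0.606, 0.051, 0.199], [0.602, 0.05, 0.189], [0.604, 0.05, 0.183], [0.602, 0.05, 0.175], [0.603, 0.05, 0.169], [0.599, 0.048, 0.158]]
[[0.612, 0.029, 0.25], [0.612, 0.029, 0.244], [0.611, 0.029, 0.236], [0.608, 0.027, 0.227], [0.612, 0.029, 0.223], [0.606, 0.026, 0.211], [0.605, 0.025, 0.204], [0.607, 0.026, 0.199], [0.607, 0.026, 0.192], [0.607, 0.026, 0.185], [0.609, 0.027, 0.18], [0.604, 0.024, 0.169], [0.599, 0.022, 0.156], [0.601, 0.022, 0.151]]
```

{"fn": "carry_out", "kwargs": {
  "targets": [
    [0, 0, -25, 0],
    [0, 0, -50, 0],
    [0, 0, -80, -0.15],
    [0, 0, -100, -0.3],
    [0, 0, -100, -0.45],
    [0, 0, -100, -0.6],
    [0, 0, -100, -0.75],
    [0, 0, -100, -0.9]
  ],
  "grip": 0.2
}}

```text
clock: 5.55
position: [0.6025, 0.0261, 0.2883]
tool_rot: [0.829, 0.559, -0.001, -0.001]
contact_force: [0.8, -0.4, -0.5]
width: 0.395
grasp_force: 0.0
```

{"fn": "carry_out", "kwargs": {
  "targets": [
    [0, 0, 0, -0.15],
    [0, 0, 0, -0.3],
    [0, 0, 0, -0.45],
    [0, 0, 0, -0.53],
    [0, 0, 0, -0.53]
  ]
}}

```text
clock: 6.05
position: [0.6025, 0.0261, 0.2884]
tool_rot: [0.656, 0.755, -0.0, -0.001]
contact_force: [-0.2, -0.1, 0.6]
width: 0.401
grasp_force: 0.0
```

```bash
python3 - <<'E'
from h import *
togo(.604,.0225,.215,.14+np.pi/2)
print(ctrl.read_state()['q'].round(2))
for n in('wrist','scene','side'):shot(n,'x3'+n)
for n in('wrist','scene','side'):
    s=load('x3'+n);X=cloud(s);P=s['p'].astype(int).sum(2)
    k=np.array([np.cos(.14),np.sin(.14)]);L=np.stack([(X[...,:2]-[.604,.0225])@k,(X[...,:2]-[.604,.0225])@[-k[1],k[0]],X[...,2]],-1)
    g=(P<130)&(abs(L[...,0])<.03)&(abs(L[...,1])<.06)&(L[...,2]>.18)&(L[...,2]<.25);q=L[g]
    if len(q):print(n,len(q),np.percentile(q,[1,10,50,90,99],axis=0).round(4).tolist())
cv2.imwrite('pics/v6.png',cv2.imread('pics/x3wrist.png'))
E
```

```text
t 6.05 pos [0.6025 0.0261 0.2884] yaw 1.7109 zax [-1.6e-03  1.0e-04 -1.0e+00] F [-0.2 -0.1  0.6] w 0.401 gf 0.0
shift [-3.8  1.1 73.4] turn 0.0
[ 0.31  0.3   0.12 -0.   -1.4   2.97]
wrist 678 [[-0.0064, -0.0387, 0.1875], [-0.0054, -0.0304, 0.2185], [-0.0013, 0.0041, 0.2199], [0.002, 0.0366, 0.2208], [0.0041, 0.0384, 0.2215]]
scene 26 [[-0.0106, -0.0469, 0.1823], [-0.0097, -0.0454, 0.1863], [-0.0072, -0.0415, 0.206], [-0.0044, 0.022, 0.2171], [-0.0023, 0.0269, 0.2191]]
side 331 [[-0.0005, -0.0383, 0.1804], [0.0018, -0.0317, 0.1838], [0.0042, -0.0015, 0.201], [0.0062, 0.0277, 0.2173], [0.0077, 0.0334, 0.2204]]
```

View pics/v6.png

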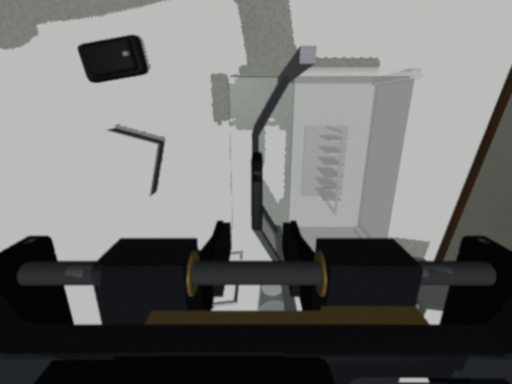

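The wrist picture shows the tab (257,155–230) lying centred between the fingers (220 and 292). Before gripping I check where the fingertips really are against the TCP reading.

```bash
python3 - <<'E'
from h import *
for n in('scene','side'):
    s=load('x3'+n);X=cloud(s);P=s['p'].astype(int).sum(2)
    k=np.array([np.cos(.14),np.sin(.14)]);L=np.stack([(X[...,:2]-[.6025,.026])@k,(X[...,:2]-[.6025,.026])@[-k[1],k[0]],X[...,2]],-1)
    g=(abs(L[...,0])<.05)&(abs(L[...,1])<.015)&(L[...,2]>.228)&(L[...,2]<.4)
    for z in np.arange(.23,.36,.01):
        q=L[g&(abs(L[...,2]-z)<.005)]; print(n,round(z,3),len(q),np.percentile(q[:,0],[2,98]).round(3) if len(q) else '')
E
```

```text
scene 0.23 0 
scene 0.24 0 
scene 0.25 0 
scene 0.26 0 
scene 0.27 0 
scene 0.28 0 
scene 0.29 0 
scene 0.3 0 
scene 0.31 0 
scene 0.32 17 [-0.027  0.023]
scene 0.33 28 [-0.028  0.021]
scene 0.34 30 [-0.028  0.026]
scene 0.35 32 [-0.032  0.027]
side 0.23 0 
side 0.24 0 
side 0.25 0 
side 0.26 0 
side 0.27 0 
side 0.28 0 
side 0.29 0 
side 0.3 0 
side 0.31 0 
side 0.32 18 [-0.027  0.028]
side 0.33 38 [-0.026  0.029]
side 0.34 30 [-0.027  0.028]
side 0.35 8 [0.026 0.03 ]
```

The fingertips really end about 29 mm above the reported TCP in both views, and the earlier contact shows the same. I allow for that offset and grip the tab.

{"fn": "carry_out", "kwargs": {
  "targets": [
    [-3, 0, 30, 0],
    [-3, 0, 60, 0],
    [-3, 0, 85, 0],
    [-3, 0, 105, 0],
    [-3, 0, 120, 0],
    [-3, 0, 130, 0],
    [-3, 0, 132, 0],
    [-3, 0, 132, 0]
  ]
}}

```text
clock: 7.0
position: [0.6033, 0.023, 0.1578]
tool_rot: [0.656, 0.755, 0.0, 0.0]
contact_force: [0.9, 0.2, 1.4]
width: 0.393
grasp_force: 0.0
```

{"fn": "carry_out", "kwargs": {
  "targets": [
    [0, 0, 0, 0],
    [0, 0, 0, 0],
    [0, 0, 0, 0],
    [0, 0, 0, 0]
  ],
  "grip": 1,
  "squeeze": 20
}}

```text
clock: 7.4
position: [0.6031, 0.023, 0.158]
tool_rot: [0.656, 0.755, 0.0, 0.0]
contact_force: [1.1, -0.2, -1.0]
width: 0.137
grasp_force: 20.0
```

{"fn": "carry_out", "kwargs": {
  "targets": [
    [0, 0, 4, 0],
    [0, 0, 9, 0],
    [0, 0, 14, 0],
    [0, 0, 18, 0],
    [0, 0, 20, 0],
    [0, 0, 21, 0],
    [0, 0, 22, 0]
  ]
}}

```text
clock: 8.1
position: [0.6031, 0.023, 0.1354]
tool_rot: [0.656, 0.755, -0.0, -0.0]
contact_force: [-1.0, 0.9, 4.3]
width: 0.136
grasp_force: 20.0
```

{"fn": "carry_out", "kwargs": {
  "targets": [
    [0, 0, 1, 0],
    [0, 0, 2, 0],
    [0, 0, 3, 0]
  ]
}}

```text
clock: 8.4
position: [0.6031, 0.023, 0.1351]
tool_rot: [0.655, 0.755, 0.0, 0.001]
contact_force: [-8.1, 2.2, 17.3]
width: 0.132
grasp_force: 20.0
```

{"fn": "carry_out", "kwargs": {
  "targets": [
    [0, 0, -2, 0],
    [0, 0, -2, 0],
    [0, 0, -2, 0],
    [0, 0, -2, 0]
  ],
  "grip": 0.2
}}

```text
clock: 8.8
position: [0.6029, 0.0229, 0.1338]
tool_rot: [0.656, 0.755, -0.0, -0.0]
contact_force: [0.4, 0.4, 0.2]
width: 0.369
grasp_force: 0.0
```

{"fn": "carry_out", "kwargs": {
  "targets": [
    [0, 0, -20, 0],
    [0, 0, -50, 0],
    [0, 0, -85, 0.15],
    [0, 0, -110, 0.3],
    [-30, -20, -120, 0.45],
    [-60, -40, -120, 0.6],
    [-100, -60, -120, 0.75],
    [-140, -80, -120, 0.9]
  ]
}}

```text
clock: 9.6
position: [0.5428, -0.1278, 0.2543]
tool_rot: [0.92, 0.392, -0.0, -0.0]
contact_force: [0.1, -0.5, 0.4]
width: 0.401
grasp_force: 0.0
```

```bash
python3 - <<'E'
from h import *
togo(.48,-.243,.24,.278)
shot('wrist','w4');shot('side','t4')
s=load('t4');X=cloud(s);P=s['p'].astype(int).sum(2)
g=(P<130)&(abs(X[...,0]-.604)<.02)&(abs(X[...,1]-.0225)<.035)&(X[...,2]>.15)&(X[...,2]<.25);print('tab top',np.percentile(X[g][:,2],[90,98]))
E
```

```text
t 9.6 pos [ 0.5428 -0.1278  0.2543] yaw 0.8061 zax [-0.  0. -1.] F [ 0.1 -0.5  0.4] w 0.401 gf 0.0
shift [-126.6   34.4   14.3] turn 0.528
tab top [0.19397558 0.19717049]
```

{"fn": "carry_out", "kwargs": {
  "targets": [
    [-30, 8, 0, 0.14],
    [-65, 18, 0, 0.28],
    [-100, 27, 0, 0.42],
    [-127, 34, 10, 0.53],
    [-127, 34, 14, 0.53],
    [-127, 34, 14, 0.53]
  ]
}}

```text
clock: 10.3
position: [0.4803, -0.2423, 0.2395]
tool_rot: [0.99, 0.14, -0.001, -0.0]
contact_force: [0.0, 0.1, 0.0]
width: 0.398
grasp_force: 0.0
```

```bash
python3 - <<'E'
from h import *
togo(.4937,-.2389,.067,.278)
shot('wrist','w5');shot('scene','s5')
s=load('w5');X=cloud(s)
cv2.imwrite('pics/v7.png',cv2.imread('pics/w5.png'))
for n in('w5','s5'):
    X=cloud(load(n));k=np.array([np.cos(.278),np.sin(.278)])
    L=np.stack([(X[...,:2]-[.4937,-.2389])@k,(X[...,:2]-[.4937,-.2389])@[-k[1],k[0]],X[...,2]],-1)
    g=(abs(L[...,1])<.022)&(L[...,0]>-.09)&(L[...,0]<.075)&(L[...,2]>.1205)&(L[...,2]<.132);q=L[g]
    for a,b in((-.07,-.03),(-.03,0),(0,.03),(.03,.06)):
        r=q[(q[:,0]>a)&(q[:,0]<b)]
        if len(r):print(n,a,len(r),'y med',np.median(r[:,1]).round(4),np.percentile(r[:,1],[3,97]).round(4),'z',np.median(r[:,2]).round(4))
    print('ext',np.percentile(q[:,0],[0,1,99,100]).round(3))
    g=(abs(L[...,1])<.03)&(L[...,0]>.07)&(L[...,0]<.15)&(L[...,2]>.04)&(L[...,2]<.125);q=L[g]
    print('neck',len(q),np.percentile(q,[5,50,95],axis=0).round(3).tolist() if len(q) else '')
E
```

```text
t 10.3 pos [ 0.4803 -0.2423  0.2395] yaw 0.2816 zax [-1.7e-03  6.0e-04 -1.0e+00] F [0.  0.1 0. ] w 0.398 gf 0.0
shift [ 14.1   0.7 172.5] turn 0.004
w5 -0.07 293 y med 0.0033 [-0.0042  0.0108] z 0.1252
w5 -0.03 312 y med 0.0034 [-0.0039  0.0107] z 0.1253
w5 0 324 y med 0.0035 [-0.0036  0.0105] z 0.1252
w5 0.03 379 y med 0.0035 [-0.0045  0.0104] z 0.1252
ext [-0.059 -0.057  0.069  0.071]
neck 222 [[0.072, 0.0, 0.116], [0.092, 0.004, 0.118], [0.109, 0.006, 0.119]]
s5 -0.07 47 y med -0.0008 [-0.0171  0.0068] z 0.1242
s5 -0.03 43 y med -0.0002 [-0.007   0.0076] z 0.1237
s5 0 35 y med -0.0012 [-0.0065  0.0073] z 0.1237
s5 0.03 37 y med -0.0007 [-0.0164  0.0198] z 0.1237
ext [-0.062 -0.059  0.06   0.068]
neck 42 [[0.076, -0.002, 0.056], [0.106, 0.0, 0.1], [0.109, 0.003, 0.117]]
```

View pics/v7.png

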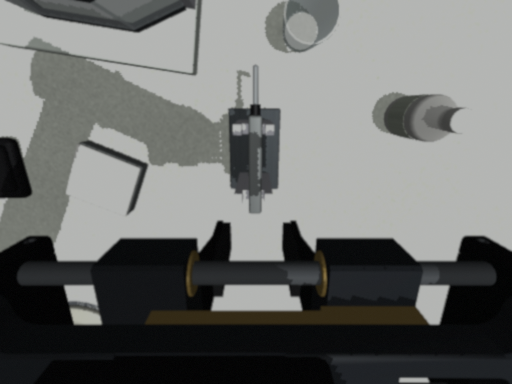

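The handle lies centred between the fingers in the wrist view (u≈255), the stand is at (255,150), and the yaw matches. I descend and grasp.

{"fn": "carry_out", "kwargs": {
  "targets": [
    [15, -2, 40, 0],
    [15, -2, 80, 0],
    [15, -2, 115, 0],
    [15, -2, 140, 0],
    [15, -2, 158, 0],
    [15, -2, 168, 0],
    [15, -2, 171, 0],
    [15, -2, 171, 0]
  ]
}}

```text
clock: 11.2
position: [0.4953, -0.2359, 0.07]
tool_rot: [0.99, 0.141, 0.0, 0.0]
contact_force: [-0.1, 0.0, 0.6]
width: 0.4
grasp_force: 0.0
```

{"fn": "carry_out", "kwargs": {
  "targets": [
    [0, 0, 0, 0],
    [0, 0, 0, 0],
    [0, 0, 0, 0],
    [0, 0, 0, 0]
  ],
  "grip": 1,
  "squeeze": 25
}}

```text
clock: 11.6
position: [0.4949, -0.2363, 0.0703]
tool_rot: [0.99, 0.14, 0.001, 0.0]
contact_force: [-0.0, -0.0, 2.1]
width: 0.183
grasp_force: 25.0
```

{"fn": "carry_out", "kwargs": {
  "targets": [
    [0, 0, -3, 0],
    [0, 0, -8, 0],
    [0, 0, -18, 0],
    [0, 0, -34, 0],
    [0, 0, -50, 0],
    [0, 0, -60, 0],
    [0, 0, -60, 0]
  ]
}}

```text
clock: 12.3
position: [0.4957, -0.2365, 0.1316]
tool_rot: [0.99, 0.14, 0.002, 0.001]
contact_force: [1.8, -0.2, -1.5]
width: 0.181
grasp_force: 25.0
```

```bash
python3 - <<'E'
from h import *
togo(.48,-.243,.24,.278)
shot('wrist','w6');shot('side','t6');shot('scene','s6')
a=cv2.imread('pics/w6.png');b=cv2.imread('pics/s6.png')[150:278,225:321]
cv2.imwrite('pics/v8.png',np.hstack([a,cv2.resize(b,(288,384),interpolation=cv2.INTER_CUBIC)]))
E
```

```text
t 12.3 pos [ 0.4957 -0.2365  0.1316] yaw 0.2814 zax [ 0.004 -0.001 -1.   ] F [ 1.8 -0.2 -1.5] w 0.181 gf 25.0
shift [ -16.5    2.1 -108.5] turn 0.003
```

View pics/v8.png

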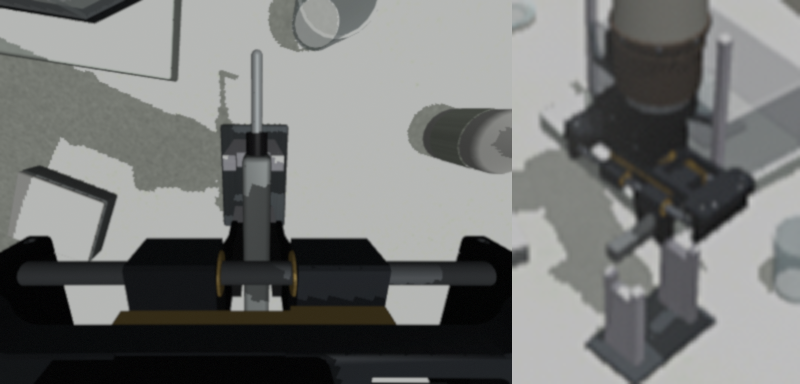

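The probe is held, level, with the neck straight ahead (tip end (257,52), handle (257,190)). Now I measure the tip relative to the tool and refine the hood's frame from the wrist views.

```bash
python3 - <<'E'
from h import *
st=ctrl.read_state();M=R.from_quat(st['tool_rot']).as_matrix()
X=(cloud(load('w6'))-st['position'])@M*1e3
v,u=np.mgrid[:384,:512]
g=(abs(u-257)<9)&(v>48)&(v<250)&(X[...,2]<-10)&(X[...,2]>-80)
for a,b in((-60,-30),(-30,0),(0,20),(20,40),(40,58),(64,75),(75,90),(90,105),(105,125)):
    q=X[g&(X[...,0]>a)&(X[...,0]<b)]
    if len(q): print(a,len(q),'y',np.median(q[:,1]).round(1),'z',np.median(q[:,2]).round(1),'ymm',np.percentile(q[:,1],[3,97]).round(1),'xmax',q[:,0].max().round(1))
o=np.array([.603,.0227]);k=np.array([np.cos(.139),np.sin(.139)])
for n in('w1','x3wrist','w4','w5','w6','scene0','s5'):
    X=cloud(load(n));L=np.stack([(X[...,:2]-o)@k,(X[...,:2]-o)@[-k[1],k[0]],X[...,2]],-1)*1e3
    z=L[...,2];s=(z>24)&(z<36)
    res=[]
    for y in range(-120,125,20):
        q=L[s&(abs(L[...,1]-y)<10)&(L[...,0]<-20)&(L[...,0]>-75)]
        if len(q)>15: res.append((y,len(q),np.percentile(q[:,0],1).round(1)))
    print(n,'front',res)
    for k2 in(1,-1):
        res=[]
        for x in range(-35,150,20):
            q=L[s&(abs(L[...,0]-x)<10)&(L[...,1]*k2>110)&(L[...,1]*k2<160)]
            if len(q)>15: res.append((x,len(q),np.percentile(q[:,1]*k2,99).round(1)))
        print('   side',k2,res)
E
```

```text
0 429 y 0.2 z -58.0 ymm [-4.4  4.9] xmax 20.0
20 565 y 0.2 z -58.0 ymm [-4.3  4.7] xmax 40.0
40 553 y 0.2 z -58.0 ymm [-4.1  4.5] xmax 58.0
64 317 y 0.2 z -52.9 ymm [-4.1  4.5] xmax 74.9
75 337 y 0.2 z -50.6 ymm [-3.   2.9] xmax 90.0
90 373 y -0.4 z -50.5 ymm [-3.   2.8] xmax 104.9
105 154 y 0.1 z -50.5 ymm [-2.9  2.7] xmax 111.8
w1 front []
   side 1 [(25, 82, np.float64(130.0))]
   side -1 [(25, 99, np.float64(134.8))]
x3wrist front [(-120, 136, np.float64(-45.2)), (-100, 151, np.float64(-46.7)), (-80, 152, np.float64(-46.1)), (-60, 160, np.float64(-45.6)), (-40, 153, np.float64(-46.8)), (-20, 168, np.float64(-46.3)), (0, 172, np.float64(-45.7)), (20, 184, np.float64(-46.7)), (40, 191, np.float64(-46.3)), (60, 192, np.float64(-45.6)), (80, 214, np.float64(-46.5)), (100, 214, np.float64(-46.1)), (120, 215, np.float64(-45.5))]
   side 1 [(-35, 181, np.float64(131.6)), (-15, 195, np.float64(131.6)), (5, 180, np.float64(131.6)), (25, 140, np.float64(131.6)), (45, 48, np.float64(122.7))]
   side -1 [(-35, 127, np.float64(135.3)), (-15, 103, np.float64(135.3)), (25, 16, np.float64(121.8)
[... 2271 characters left out ...]
p.float64(139.9)), (-15, 34, np.float64(142.1)), (5, 35, np.float64(139.9)), (25, 35, np.float64(139.6))]
s5 front [(-120, 32, np.float64(-48.2)), (-100, 34, np.float64(-48.9)), (-80, 27, np.float64(-48.4)), (-60, 30, np.float64(-47.8)), (-40, 29, np.float64(-48.2)), (-20, 30, np.float64(-49.2)), (0, 28, np.float64(-48.7)), (20, 24, np.float64(-47.2)), (40, 28, np.float64(-50.6)), (60, 29, np.float64(-47.7)), (80, 23, np.float64(-47.7)), (100, 20, np.float64(-47.8)), (120, 26, np.float64(-47.9))]
   side 1 [(-15, 17, np.float64(129.9))]
   side -1 [(-35, 34, np.float64(139.5)), (-15, 34, np.float64(139.6)), (5, 35, np.float64(141.3)), (25, 35, np.float64(143.3)), (85, 16, np.float64(142.0))]
```

```bash
cat >> h.py <<'E'
o=np.array([.603,.0227]);kk=np.array([np.cos(.139),np.sin(.139)]);nn=np.array([-kk[1],kk[0]])
TIP=np.array([.109,.0002,.022])
def hood(x,y): return o+kk*(x+83.4)/1e3+nn*(y-2.5)/1e3
def rows(pts):   # pts: (hoodx,hoody,tipz mm) -> tool shifts from now
    s=ctrl.read_state();M=R.from_quat(s['tool_rot']).as_matrix();tip=s['position']+M@TIP
    d=tip[:2]-o; print('t',round(s['clock'],2),'tip hood',(d@kk*1e3-83.4).round(1),(d@nn*1e3+2.5).round(1),'z',(tip[2]*1e3).round(1),'yaw',np.arctan2(M[1,0],M[0,0]).round(3),'F',s['contact_force'].round(1))
    for x,y,z in pts: print((x,y,z),(M.T@(np.r_[hood(x,y),z/1e3]-tip)*1e3).round(1).tolist())
E
python3 -c "
from h import *
rows([(-160,-210,110),(-160,0,110),(-160,117,110),(-110,117,60),(-90,117,36),(-64,117,36)])"
```

```text
t 12.45 tip hood -119.4 -223.3 z 106.8 yaw 0.281 F [ 0.4  0.3 -1.3]
(-160, -210, 110) [-38.3, -18.9, -3.2]
(-160, 0, 110) [-8.6, -226.8, -3.0]
(-160, 117, 110) [7.9, -342.7, -2.9]
(-110, 117, 60) [57.5, -335.5, 47.0]
(-90, 117, 36) [77.3, -332.7, 71.0]
(-64, 117, 36) [103.0, -329.0, 71.0]
```

{"fn": "carry_out", "kwargs": {
  "targets": [
    [-20, -10, -3, 0],
    [-38, -30, -3, 0],
    [-36, -60, -3, 0],
    [-33, -95, -3, 0],
    [-29, -130, -3, 0],
    [-24, -165, -3, 0],
    [-18, -200, -3, 0],
    [-12, -235, -3, 0]
  ]
}}

```text
clock: 13.25
position: [0.4168, -0.0127, 0.1319]
tool_rot: [0.99, 0.14, -0.001, 0.0]
contact_force: [1.8, -0.1, -0.5]
width: 0.182
grasp_force: 25.0
```

{"fn": "carry_out", "kwargs": {
  "targets": [
    [5, -35, 0, 0],
    [10, -65, 0, 0],
    [15, -90, 5, 0],
    [20, -106, 15, 0],
    [35, -104, 28, 0],
    [50, -102, 38, 0],
    [60, -101, 45, 0],
    [65, -100, 48, 0]
  ]
}}

```text
clock: 14.05
position: [0.4525, 0.1001, 0.0833]
tool_rot: [0.99, 0.14, -0.001, 0.0]
contact_force: [-0.5, 0.6, -1.1]
width: 0.186
grasp_force: 25.0
```

```bash
python3 - <<'E'
from h import *
rows([(-100,117,40),(-90,117,36),(-64,117,36)])
shot('wrist','w7');shot('side','t7')
a=cv2.imread('pics/w7.png')[:250];b=cv2.imread('pics/t7.png')[150:275,215:315]
cv2.imwrite('pics/v9.png',np.hstack([a,cv2.resize(b,(200,250),interpolation=cv2.INTER_CUBIC)]))
E
```

```text
t 14.05 tip hood -113.8 115.2 z 61.1 yaw 0.281 F [-0.5  0.6 -1.1]
(-100, 117, 40) [14.0, 0.2, 21.0]
(-90, 117, 36) [23.9, 1.6, 25.0]
(-64, 117, 36) [49.6, 5.2, 24.9]
```

View pics/v9.png

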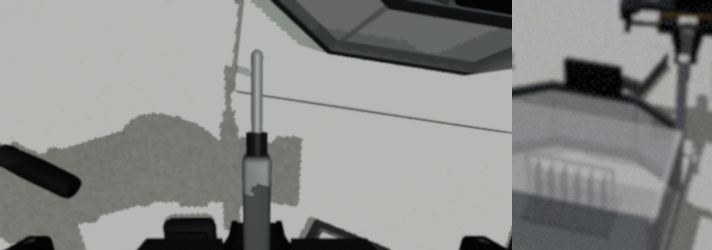

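The picture shows the tip end at (257,52) over the plinth's left front corner (240,92), with the sash's bend at about (330,52). I check the bend against the hood model.

```bash
python3 - <<'E'
from h import *
s=load('w7')
for p in((-130,135,30),(-90,60,150),(-90,60,30),(-90,-60,150),(-54,122,150),(-54,122,30)):
    print(p,proj(s,np.r_[hood(*p[:2]),p[2]/1e3]).round(1))
E
```

```text
(-130, 135, 30) [[232.8  90.2]]
(-90, 60, 150) [[402.  -1.]]
(-90, 60, 30) [[327.   53.2]]
(-90, -60, 150) [[678.6  44. ]]
(-54, 122, 150) [[ 264.7 -148.8]]
(-54, 122, 30) [[260.2  -9.6]]
```

{"fn": "carry_out", "kwargs": {
  "targets": [
    [4, 0, 6, 0],
    [9, 0, 13, 0],
    [14, 0, 19, 0],
    [19, 1, 23, 0],
    [24, 2, 25, 0],
    [29, 2, 25, 0],
    [34, 3, 25, 0],
    [38, 4, 25, 0]
  ]
}}

```text
clock: 14.95
position: [0.4908, 0.1072, 0.0598]
tool_rot: [0.99, 0.14, 0.0, -0.0]
contact_force: [0.5, -0.4, -0.7]
width: 0.181
grasp_force: 25.0
```

```bash
python3 -c "
from h import *
rows([(-64,117,36)]+[(-96+.5*d,61.6+.866*d,36) for d in (64,62,46,26)])"
```

```text
t 14.95 tip hood -74.8 117.0 z 37.8 yaw 0.281 F [ 0.5 -0.4 -0.7]
(-64, 117, 36) [10.7, 1.6, 1.9]
(-64.0, 117.024, 36) [10.7, 1.5, 1.9]
(-65.0, 115.292, 36) [9.5, 3.1, 1.9]
(-73.0, 101.436, 36) [-0.4, 15.7, 1.8]
(-83.0, 84.116, 36) [-12.8, 31.4, 1.8]
```

```bash
python3 - <<'E'
from h import *
X=cloud(load('w7'));d=X[...,:2]-o;L=np.stack([d@kk*1e3-83.4,d@nn*1e3+2.5,X[...,2]*1e3],-1)
g=(L[...,2]>24)&(L[...,2]<36)
for x in(-125,-115,-105,-95): 
    q=L[g&(abs(L[...,0]-x)<5)&(L[...,1]>60)&(L[...,1]<150)];print(x,len(q),np.percentile(q[:,1],[99,100]).round(1))
for y in(30,60,90,120):
    q=L[g&(abs(L[...,1]-y)<10)&(L[...,0]<-100)&(L[...,0]>-150)];print('front',y,len(q),np.percentile(q[:,0],[0,1]).round(1) if len(q) else '')
P=load('w7')['p'].astype(int).sum(2)
g=(P<170)&(abs(L[...,0]+75)<30)&(L[...,2]>25)&(L[...,2]<60)
for y in(0,15,30,45,60,70,80):
    q=L[g&(abs(L[...,1]-y)<5)];print('sash',y,len(q),np.percentile(q[:,0],[1,5]).round(1) if len(q) else '')
E
```

```text
-125 907 [134.  134.9]
-115 936 [134.2 134.8]
-105 971 [134.  134.9]
-95 1123 [134.  134.8]
front 30 847 [-130.1 -129.8]
front 60 867 [-130.1 -129.8]
front 90 874 [-130.  -129.8]
front 120 439 [-130.  -129.8]
sash 0 50 [-90.7 -90.6]
sash 15 49 [-90.7 -90.7]
sash 30 48 [-90.6 -90.5]
sash 45 44 [-90.5 -90.4]
sash 60 85 [-90.4 -90.4]
sash 70 185 [-87.3 -87. ]
sash 80 110 [-81.8 -81.5]
```

{"fn": "carry_out", "kwargs": {
  "targets": [
    [4, 0.5, 1, 0],
    [8, 1, 2, 0],
    [10.7, 1.5, 2, 0],
    [10.7, 1.5, 2, 0],
    [10.7, 1.5, 2, 0],
    [9.2, 3.5, 2, 0],
    [7.6, 5.4, 2, 0],
    [6.1, 7.4, 2, 0]
  ]
}}

```text
clock: 15.75
position: [0.4978, 0.1014, 0.0576]
tool_rot: [0.99, 0.14, -0.0, 0.0]
contact_force: [0.2, 0.2, -0.8]
width: 0.179
grasp_force: 25.0
```

{"fn": "carry_out", "kwargs": {
  "targets": [
    [-1.5, 2, 0, 0],
    [-3.1, 3.9, 0, 0],
    [-4.6, 5.9, 0, 0],
    [-6.2, 7.9, 0, 0],
    [-7.7, 9.8, 0, 0],
    [-9.3, 11.8, 0, 0],
    [-10.8, 13.8, 0, 0],
    [-12.4, 15.7, 0, 0]
  ]
}}

```text
clock: 16.55
position: [0.4904, 0.0829, 0.0575]
tool_rot: [0.99, 0.14, -0.0, 0.0]
contact_force: [0.8, 0.8, -1.5]
width: 0.183
grasp_force: 25.0
```

```bash
python3 -c "
from h import *
rows([(-96+.5*d,61.6+.866*d,36) for d in (36.5,34,16.5,0)]+[(-96,y,36) for y in(60,50,40,20)])"
```

```text
t 16.55 tip hood -78.7 93.0 z 35.5 yaw 0.281 F [ 0.8  0.8 -1.5]
(-77.75, 93.209, 36) [0.9, -0.1, -0.5]
(-79.0, 91.044, 36) [-0.6, 1.9, -0.5]
(-87.75, 75.889, 36) [-11.4, 15.6, -0.5]
(-96.0, 61.6, 36) [-21.6, 28.6, -0.5]
(-96, 60, 36) [-21.8, 30.2, -0.5]
(-96, 50, 36) [-23.3, 40.1, -0.5]
(-96, 40, 36) [-24.7, 50.0, -0.5]
(-96, 20, 36) [-27.5, 69.8, -0.5]
```

{"fn": "carry_out", "kwargs": {
  "targets": [
    [-1.5, 2, 0, 0],
    [-3, 4, 0, 0],
    [-4.5, 6, 0, 0],
    [-6, 8, 0, 0],
    [-7.5, 10, 0, 0],
    [-9, 11.9, 0, 0],
    [-10.5, 13.9, 0, 0],
    [-12, 15.9, 0, 0]
  ]
}}

```text
clock: 17.35
position: [0.4833, 0.0643, 0.0576]
tool_rot: [0.99, 0.14, -0.0, 0.0]
contact_force: [-0.3, -0.6, -1.2]
width: 0.183
grasp_force: 25.0
```

{"fn": "carry_out", "kwargs": {
  "targets": [
    [-1.6, 2.1, 0, 0],
    [-3.2, 4.2, 0, 0],
    [-4.8, 6.4, 0, 0],
    [-6.4, 8.5, 0, 0],
    [-8, 10.6, 0, 0],
    [-9.6, 12.7, 0, 0],
    [-10, 15.2, 0, 0],
    [-10.3, 17.7, 0, 0]
  ]
}}

```text
clock: 18.15
position: [0.4784, 0.0444, 0.0576]
tool_rot: [0.99, 0.14, 0.0, -0.0]
contact_force: [-0.2, 0.2, -1.4]
width: 0.182
grasp_force: 25.0
```

```bash
python3 -c "
from h import *
rows([(-96,y,36) for y in(57,37,17,-3,-23,-61.6)])"
```

```text
t 18.15 tip hood -95.8 56.5 z 35.6 yaw 0.281 F [-0.2  0.2 -1.4]
(-96, 57, 36) [-0.1, -0.5, -0.4]
(-96, 37, 36) [-2.9, 19.3, -0.4]
(-96, 17, 36) [-5.8, 39.1, -0.4]
(-96, -3, 36) [-8.6, 58.9, -0.4]
(-96, -23, 36) [-11.4, 78.7, -0.4]
(-96, -61.6, 36) [-16.9, 116.9, -0.4]
```

{"fn": "carry_out", "kwargs": {
  "targets": [
    [-0.4, 2.5, 0, 0],
    [-0.7, 5, 0, 0],
    [-1.1, 7.4, 0, 0],
    [-1.4, 9.9, 0, 0],
    [-1.8, 12.4, 0, 0],
    [-2.1, 14.9, 0, 0],
    [-2.5, 17.3, 0, 0],
    [-2.8, 19.8, 0, 0]
  ]
}}

```text
clock: 18.95
position: [0.4812, 0.0246, 0.0575]
tool_rot: [0.99, 0.14, -0.0, 0.0]
contact_force: [-0.4, -0.6, -0.8]
width: 0.181
grasp_force: 25.0
```

{"fn": "carry_out", "kwargs": {
  "targets": [
    [-0.4, 2.5, 0, 0],
    [-0.7, 5, 0, 0],
    [-1.1, 7.4, 0, 0],
    [-1.4, 9.9, 0, 0],
    [-1.8, 12.4, 0, 0],
    [-2.1, 14.9, 0, 0],
    [-2.5, 17.3, 0, 0],
    [-2.8, 19.8, 0, 0]
  ]
}}

```text
clock: 19.75
position: [0.484, 0.0048, 0.0576]
tool_rot: [0.99, 0.14, -0.0, 0.0]
contact_force: [0.3, -0.4, -1.2]
width: 0.183
grasp_force: 25.0
```

{"fn": "carry_out", "kwargs": {
  "targets": [
    [-0.4, 2.5, 0, 0],
    [-0.7, 5, 0, 0],
    [-1.1, 7.4, 0, 0],
    [-1.4, 9.9, 0, 0],
    [-1.8, 12.4, 0, 0],
    [-2.1, 14.9, 0, 0],
    [-2.5, 17.3, 0, 0],
    [-2.8, 19.8, 0, 0]
  ]
}}

```text
clock: 20.55
position: [0.4868, -0.015, 0.0576]
tool_rot: [0.99, 0.14, -0.0, 0.0]
contact_force: [-0.4, -0.2, -0.2]
width: 0.181
grasp_force: 25.0
```

{"fn": "carry_out", "kwargs": {
  "targets": [
    [-0.4, 2.5, 0, 0],
    [-0.7, 5, 0, 0],
    [-1.1, 7.4, 0, 0],
    [-1.4, 9.9, 0, 0],
    [-1.8, 12.4, 0, 0],
    [-2.1, 14.9, 0, 0],
    [-2.5, 17.3, 0, 0],
    [-2.8, 19.8, 0, 0]
  ]
}}

```text
clock: 21.35
position: [0.4896, -0.0348, 0.0575]
tool_rot: [0.99, 0.14, -0.0, 0.0]
contact_force: [-0.0, 0.3, -0.8]
width: 0.184
grasp_force: 25.0
```

```bash
python3 -c "
from h import *
rows([(-96,y,36) for y in(-23,-43,-61.6)]+[(-96+.5*d,-61.6-.866*d,36) for d in (0,1.4,20,40,64)])"
```

```text
t 21.35 tip hood -95.7 -23.4 z 35.5 yaw 0.281 F [-0.   0.3 -0.8]
(-96, -23, 36) [-0.2, -0.5, -0.5]
(-96, -43, 36) [-3.0, 19.3, -0.5]
(-96, -61.6, 36) [-5.7, 37.7, -0.5]
(-96.0, -61.6, 36) [-5.7, 37.7, -0.5]
(-95.3, -62.812400000000004, 36) [-5.1, 39.0, -0.5]
(-86.0, -78.92, 36) [1.8, 56.3, -0.5]
(-76.0, -96.24000000000001, 36) [9.2, 74.9, -0.5]
(-64.0, -117.024, 36) [18.1, 97.1, -0.5]
```

{"fn": "carry_out", "kwargs": {
  "targets": [
    [-0.4, 2.5, 0, 0],
    [-0.7, 5, 0, 0],
    [-1.1, 7.4, 0, 0],
    [-1.5, 9.9, 0, 0],
    [-1.9, 12.4, 0, 0],
    [-2.2, 14.9, 0, 0],
    [-2.6, 17.3, 0, 0],
    [-3, 19.8, 0, 0]
  ]
}}

```text
clock: 22.15
position: [0.4922, -0.0546, 0.0576]
tool_rot: [0.99, 0.14, -0.0, -0.0]
contact_force: [-0.1, 0.3, -0.9]
width: 0.183
grasp_force: 25.0
```

{"fn": "carry_out", "kwargs": {
  "targets": [
    [-0.4, 2.6, 0, 0],
    [-0.8, 5.1, 0, 0],
    [-1.2, 7.7, 0, 0],
    [-1.6, 10.2, 0, 0],
    [-2, 12.8, 0, 0],
    [-2.4, 15.4, 0, 0],
    [-2.7, 17.9, 0, 0],
    [-1.8, 20.2, 0, 0]
  ]
}}

```text
clock: 22.95
position: [0.496, -0.0746, 0.0575]
tool_rot: [0.99, 0.14, -0.0, -0.0]
contact_force: [-0.6, -0.5, -0.9]
width: 0.186
grasp_force: 25.0
```

{"fn": "carry_out", "kwargs": {
  "targets": [
    [0.9, 2.3, 0, 0],
    [1.8, 4.6, 0, 0],
    [2.7, 6.9, 0, 0],
    [3.6, 9.3, 0, 0],
    [4.6, 11.6, 0, 0],
    [5.5, 13.9, 0, 0],
    [6.4, 16.2, 0, 0],
    [7.4, 18.5, 0, 0]
  ]
}}

```text
clock: 23.75
position: [0.5084, -0.0902, 0.0575]
tool_rot: [0.99, 0.14, -0.0, -0.0]
contact_force: [-1.1, -0.1, -1.4]
width: 0.181
grasp_force: 25.0
```

```bash
python3 -c "
from h import *
rows([(-96+.5*d,-61.6-.866*d,36) for d in (22.5,42.5,62.5,64)])"
```

```text
t 23.75 tip hood -84.8 -81.0 z 35.5 yaw 0.281 F [-1.1 -0.1 -1.4]
(-84.75, -81.08500000000001, 36) [0.0, 0.1, -0.5]
(-74.75, -98.405, 36) [7.5, 18.7, -0.5]
(-64.75, -115.725, 36) [14.9, 37.2, -0.5]
(-64.0, -117.024, 36) [15.5, 38.6, -0.5]
```

{"fn": "carry_out", "kwargs": {
  "targets": [
    [0.9, 2.3, 0, 0],
    [1.8, 4.6, 0, 0],
    [2.7, 6.9, 0, 0],
    [3.6, 9.3, 0, 0],
    [4.6, 11.6, 0, 0],
    [5.5, 13.9, 0, 0],
    [6.4, 16.2, 0, 0],
    [7.4, 18.5, 0, 0]
  ]
}}

```text
clock: 24.55
position: [0.5207, -0.1059, 0.0575]
tool_rot: [0.99, 0.14, -0.0, 0.0]
contact_force: [0.1, -0.0, -1.7]
width: 0.181
grasp_force: 25.0
```

{"fn": "carry_out", "kwargs": {
  "targets": [
    [0.9, 2.3, 0, 0],
    [1.8, 4.6, 0, 0],
    [2.7, 6.9, 0, 0],
    [3.6, 9.3, 0, 0],
    [4.6, 11.6, 0, 0],
    [5.5, 13.9, 0, 0],
    [6.4, 16.2, 0, 0],
    [7.4, 18.5, 0, 0]
  ]
}}

```text
clock: 25.35
position: [0.5329, -0.1217, 0.0575]
tool_rot: [0.99, 0.14, -0.0, 0.0]
contact_force: [0.1, 0.8, -1.6]
width: 0.185
grasp_force: 25.0
```

{"fn": "carry_out", "kwargs": {
  "targets": [
    [0.8, 2, 0, 0],
    [1, 2.4, 0, 0],
    [1, 2.4, 0, 0],
    [1, 2.4, 0, 0]
  ]
}}

```text
clock: 25.75
position: [0.5343, -0.1235, 0.0575]
tool_rot: [0.99, 0.14, -0.0, -0.0]
contact_force: [-0.2, -1.1, -0.8]
width: 0.18
grasp_force: 25.0
```

```bash
python3 -c "
from h import *
rows([(-64,-117,36),(-100,-117,40),(-160,-117,110),(-160,-210,110)])
togo(.495,-.2363,.1316,.2815)"
```

```text
t 25.75 tip hood -63.7 -117.5 z 35.5 yaw 0.281 F [-0.2 -1.1 -0.8]
(-64, -117, 36) [-0.2, -0.5, -0.5]
(-100, -117, 40) [-35.8, -5.6, -4.5]
(-160, -117, 110) [-95.2, -14.2, -74.5]
(-160, -210, 110) [-108.4, 77.9, -74.5]
t 25.75 pos [ 0.5343 -0.1235  0.0575] yaw 0.2812 zax [-2.e-04  0.e+00 -1.e+00] F [-0.2 -1.1 -0.8] w 0.18 gf 25.0
shift [-69.1  97.5 -74.1] turn -0.0
```

{"fn": "carry_out", "kwargs": {
  "targets": [
    [-12, -2, -1, 0],
    [-30, -4, -6, 0],
    [-50, -6, -20, 0],
    [-70, -8, -40, 0],
    [-88, -6, -60, 0],
    [-98, 5, -74, 0],
    [-104, 30, -74, 0],
    [-104, 60, -74, 0]
  ]
}}

```text
clock: 26.55
position: [0.4497, -0.2101, 0.1326]
tool_rot: [0.99, 0.141, 0.001, -0.0]
contact_force: [1.0, 0.5, -0.7]
width: 0.179
grasp_force: 25.0
```

{"fn": "carry_out", "kwargs": {
  "targets": [
    [3, 20, 0, 0],
    [15, 32, 0, 0],
    [27, 37, 0, 0],
    [33, 37.5, 0, 0],
    [35, 37.5, 0, 0],
    [35, 37.5, 0, 0]
  ]
}}

```text
clock: 27.15
position: [0.4949, -0.2355, 0.1314]
tool_rot: [0.99, 0.141, -0.0, -0.0]
contact_force: [0.2, -0.2, -1.6]
width: 0.182
grasp_force: 25.0
```

```bash
python3 - <<'E'
from h import *
togo(.495,-.2363,.0703,.2815)
shot('wrist','w8');X=cloud(load('w8'));k=np.array([np.cos(.2812),np.sin(.2812)])
L=np.stack([(X[...,:2]-[.495,-.2363])@k,(X[...,:2]-[.495,-.2363])@[-k[1],k[0]],X[...,2]],-1)*1e3
g=(L[...,0]>33)&(L[...,0]<52)&(abs(L[...,1])<40)&(L[...,2]>112)&(L[...,2]<123);q=L[g]
print('front prongs',len(q));[print(s,np.percentile(q[q[:,1]*s>0],[2,50,98],axis=0).round(1).tolist()) for s in(1,-1) if (q[:,1]*s>0).any()]
g=(abs(L[...,0])<90)&(abs(L[...,1])<60)&(L[...,2]>5)&(L[...,2]<15);print('base',np.percentile(L[g],[1,50,99],axis=0).round(1).tolist())
E
```

```text
t 27.15 pos [ 0.4949 -0.2355  0.1314] yaw 0.2822 zax [-7.e-04  3.e-04 -1.e+00] F [ 0.2 -0.2 -1.6] w 0.182 gf 25.0
shift [-0.1  0.8 61.1] turn 0.001
front prongs 448
1 [[35.2, 17.2, 113.8], [41.7, 21.9, 119.5], [47.1, 26.7, 120.7]]
-1 [[35.2, -20.6, 112.5], [41.7, -15.4, 119.4], [47.0, -10.8, 120.8]]
base [[-59.9, -36.1, 7.5], [0.6, 16.4, 10.5], [63.7, 42.9, 12.3]]
```

The notch centre is about 3 mm left of where I gripped, so I lay the probe centred in the forks.

{"fn": "carry_out", "kwargs": {
  "targets": [
    [0, -2.5, 12, 0],
    [0, -2.5, 26, 0],
    [0, -2.5, 38, 0],
    [0, -2.5, 47, 0],
    [0, -2.5, 53, 0],
    [0, -2.5, 57, 0],
    [0, -2.5, 59, 0],
    [0, -2.5, 60, 0]
  ]
}}

```text
clock: 28.0
position: [0.4948, -0.234, 0.0716]
tool_rot: [0.99, 0.14, 0.0, 0.0]
contact_force: [-0.3, 0.7, -1.3]
width: 0.182
grasp_force: 25.0
```

{"fn": "carry_out", "kwargs": {
  "targets": [
    [0, 0, 0.5, 0],
    [0, 0, 1, 0],
    [0, 0, 1, 0]
  ]
}}

```text
clock: 28.3
position: [0.4946, -0.234, 0.0708]
tool_rot: [0.99, 0.14, 0.0, 0.0]
contact_force: [0.2, 0.2, -1.2]
width: 0.182
grasp_force: 25.0
```

{"fn": "carry_out", "kwargs": {
  "targets": [
    [0, 0, 0.3, 0],
    [0, 0, 0.6, 0],
    [0, 0, 0.6, 0]
  ]
}}

```text
clock: 28.6
position: [0.4946, -0.2339, 0.0703]
tool_rot: [0.99, 0.14, 0.0, 0.0]
contact_force: [-0.4, 0.1, 0.5]
width: 0.182
grasp_force: 25.0
```

{"fn": "carry_out", "kwargs": {
  "targets": [
    [0, 0, 0.3, 0],
    [0, 0, 0.5, 0],
    [0, 0, 0.5, 0]
  ]
}}

```text
clock: 28.9
position: [0.4947, -0.234, 0.0702]
tool_rot: [0.99, 0.14, 0.0, 0.0]
contact_force: [-1.7, 1.3, 5.8]
width: 0.182
grasp_force: 25.0
```

Contact is made with 6 N. I ease off 0.5 mm, open gently and withdraw.

{"fn": "carry_out", "kwargs": {
  "targets": [
    [0, 0, -0.4, 0],
    [0, 0, -0.4, 0],
    [0, 0, -0.4, 0]
  ],
  "squeeze": 4
}}

```text
clock: 29.2
position: [0.4946, -0.234, 0.0702]
tool_rot: [0.99, 0.14, 0.0, 0.0]
contact_force: [-1.6, 0.8, 5.1]
width: 0.181
grasp_force: 4.0
```

{"fn": "carry_out", "kwargs": {
  "targets": [
    [0, 0, -0.4, 0],
    [0, 0, -0.4, 0],
    [0, 0, -0.4, 0],
    [0, 0, -0.4, 0]
  ],
  "grip": 0.2
}}

```text
clock: 29.6
position: [0.4944, -0.2339, 0.0699]
tool_rot: [0.99, 0.14, -0.0, -0.0]
contact_force: [-0.5, -0.4, -0.1]
width: 0.381
grasp_force: 0.0
```

{"fn": "carry_out", "kwargs": {
  "targets": [
    [0, 0, -10, 0],
    [0, 0, -30, 0],
    [0, 0, -60, 0],
    [0, 0, -95, 0],
    [-15, 0, -125, 0],
    [-15, 0, -150, 0],
    [-15, 0, -160, 0],
    [-15, 0, -160, 0]
  ]
}}

```text
clock: 30.4
position: [0.4809, -0.2382, 0.232]
tool_rot: [0.99, 0.14, 0.002, 0.001]
contact_force: [-0.3, -0.9, -0.7]
width: 0.401
grasp_force: 0.0
```

```bash
python3 - <<'E'
from h import *
togo(.48,-.24,.24,.28)
shot('wrist','w9');shot('scene','s9');shot('side','t9')
X=cloud(load('w9'));k=np.array([np.cos(.2812),np.sin(.2812)])
L=np.stack([(X[...,:2]-[.495,-.2363])@k,(X[...,:2]-[.495,-.2363])@[-k[1],k[0]],X[...,2]],-1)*1e3
g=(abs(L[...,0])<62)&(abs(L[...,1]-3.3)<11)&(L[...,2]>121.5)&(L[...,2]<132);q=L[g]
for a in(-50,-20,20,45):
    r=q[abs(q[:,0]-a)<12];print(a,len(r),np.median(r[:,1:],axis=0).round(1) if len(r) else '')
print('ext',np.percentile(q[:,0],[0,1,99,100]).round(1))
s=load('t9');X=cloud(s);P=s['p'].astype(int).sum(2);g=(P<130)&(abs(X[...,0]-.604)<.02)&(abs(X[...,1]-.0225)<.035)&(X[...,2]>.15)&(X[...,2]<.25);print('tab top',np.percentile(X[g][:,2],[90,98]))
cv2.imwrite('pics/v10.png',np.hstack([cv2.imread('pics/w9.png')[:260,100:500],cv2.resize(cv2.imread('pics/s9.png')[120:300,160:345],(267,260))]))
E
```

```text
t 30.4 pos [ 0.4809 -0.2382  0.232 ] yaw 0.2812 zax [ 3.8e-03 -7.0e-04 -1.0e+00] F [-0.3 -0.9 -0.7] w 0.401 gf 0.0
shift [-1.3  1.4 -8.1] turn 0.001
-50 227 [  3.4 125.4]
-20 256 [  3.4 125.3]
20 281 [  3.4 125.3]
45 327 [  3.4 125.1]
ext [-60.6 -59.2  57.3  61.5]
tab top [0.19361039 0.1966519 ]
```

View pics/v10.png

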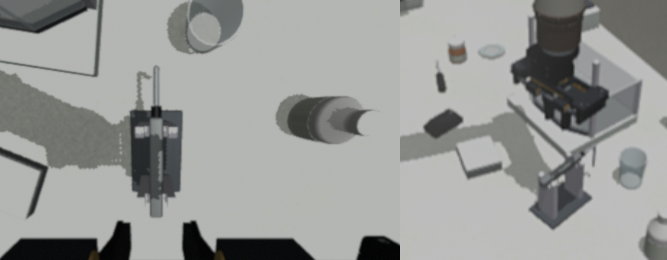

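The probe lies level and centred in both forks, neck ahead (155,70–215 in the left crop). The sash is shut (tab top 197 mm), the bystanders are in place and the gripper is clear.

```bash
python3 -c "
from rig import ctrl
print(ctrl.hand_in())"
```

```text
the job is handed in; nothing more can be done
None
```

The job is handed in, with no verdict returned: I shut the sash, drew the probe tip along the whole seam at about 25 mm/s, and laid the probe back level and centred in its stand; simulated time was about 30 s of the 72 s allowed.

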